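# Put a bonded forming block under the ratchet press to cure

### The arm

A 6-joint arm with a two-finger parallel gripper is mounted at the origin on a cart in front of the work surface, level with it; the furniture and walls round the work are solid. World frame = base frame: x ahead of the robot, y to its left, z up, the work surface at z = 0. Lengths are in m, angles in rad, forces in N, time in s.
With the tool pointing down it reaches from about 0.35 to 0.775 m from the base axis. Payload 7.3 kg.
Tool frame: the origin (TCP) lies at the very end of the fingers, on their centre line; the grasp point (between the pads) lies 19 mm behind it; z points along the fingers, y is the line along which they close (so a half turn about z gives the same grasp; the last joint's range is limited). The gripper opens to 92 mm and grips with 3 to 60 N. Pads are 19 mm wide; open, the fingers measure 130 mm over their backs; the gripper's body (75 mm by 190 mm) begins 47 mm behind the grasp point.
Start: joints at [0.961, 0.342, 1.524, -0, 1.275, -0.146], TCP at [0.235, 0.47, 0.227] pointing down, gripper open.
Joint ranges: [-2.53, 2.53], [-0.77, 2.02], [0.04, 2.7], [-1, 4.14], [0.28, 2.66], [-3.11, 3.11]. Speed limits (rad/s): [2.57, 2.57, 3.14, 3.14, 3.14, 3.14].

### API

Orientations are given as [roll, pitch, yaw] about the fixed x, y, z axes, in that order (R = Rz(yaw) Ry(pitch) Rx(roll)).
In Python, from cell import observe, read_camera, get_calibration, hand_in, search_frame gives the robot as it stands.
- The arm moves only by the tool step_arm, never from a script. Its argument "commands" is a list of rows, each an object with "translation": the shift along the tool's x, y, z in mm, a list of three; "roll": the turn about the tool's z in rad. In form: [{"translation": [x, y, z], "roll": roll}, ...]. A call has 1 to 20 rows; each row shifts and turns the commanded pose from where the row before left it, along the tool's axes as they then stand; what a row does not reach is not made up. A row lasts 1/12 s, in which the tool goes at most 41.7 mm and 7.16 degrees, less where a joint would pass 70% of its speed; a pose out of reach is approached as far as the arm can. A call is refused whole if a number of a shift passes 41.7 or a number of a turn 0.125, either way. A call with a gripper value outside its range is refused whole. "fingers" is the opening, from 0 (shut) to 1 (fully open), set as the call begins (left out, the last holds). The fingers move at their own pace and stop on an object; "grip_force" is the grip in N (left out, the last holds). Time passes only in rows, so rows that do not move let the fingers close. It gives the time, the measured TCP pose, the force, the opening and the grip force at its end, in the units of the state.
- observe(): the state, without advancing time (a new reading comes with each control period).
- read_camera(name): name is "side" or "top"; returns the picture (384x512x3 uint8, red, green, blue); there is no depth.
- get_calibration(name): a dict with "camera_matrix" (3x3 intrinsics, pixels), "dist_coeffs" ([k1, k2, p1, p2, k3] as OpenCV has them; the pictures are not rectified), "world_from_camera" (4x4, takes a point from camera to world coordinates). Camera axes: x right, y up, looking along -z (the intrinsics and any distortion apply to the point x, -y, -z); pixel columns grow to the right and rows downward; lengths in m; the calibration is good to about 2 mm. A picture is of the moment at which its call begins. get_calibration takes no time and is no camera call.
- hand_in(): hands the job in; it is judged then, once.
Trained networks look in the newest picture that a camera, given by its name, has taken for a name from the list of things; names that differ only in an ending like _2 or _b are one class to them, and where a whole thing is asked for, a point or a joint stands for the part that bears it (a point fixed in the world has none). Each returns a list of dicts, best first, with "confidence" (0 to 1); they miss things now and then, are a little off and sometimes report something else, mostly with a low value. They report only what shows in the picture. A call takes as long as a camera call. They do not tell look-alikes from the thing itself.
- search_frame(camera, name): "at" ([x, y, z] in m, in world coordinates, good to about 4 mm: the middle of the surface that is visible of it).
The state is a dict: "time": time; "qpos": joint angles; "qvel": joint speeds; "joint_efforts": joint torques, N m; "tool_pos": TCP position; "tool_rot": TCP orientation; "contact_force": force on the tool from outside, world axes, zero at the start; "torque": the same for the moment, N m; "opening": finger opening in m; "grip_force": force on a finger pad.
Only numpy, scipy, OpenCV 4.12 (cv2) and the standard library are available. Lean on these libraries where they do the work, as an engineer would, in place of code of your own. Each camera call takes 0.05 s, during which the arm holds its last target. There are 200 camera calls.

### The job

The cream forming block has just been glued and must cure under the ratchet press: raise the press head by its black grip bar, letting the pawl click up the column tooth by tooth until the foot hangs clear of the block's height, and let go. Slide the block in under the foot, lengthwise and centred, gently home against both stop pins. Then squeeze the red paddle to lift the pawl, carry the head down gently onto the block, lean on it with about 10 N for half a second to bed the joint, and let go so that the head's dead weight rests on the block; leave the brush, cup and syringe where they are.

Things in the scene. Friction and masses are not known exactly. Their poses are not given: they have to be found in the camera images.
- press_stand: Bonding press, fixed: grey base plate 236x116x12 mm with a toothed steel column. Origin: centre of the base's underside, on the side bench (z 0.005). x runs along the plate from its open front end (-x) to the column end (+x), y left, z up. Column at x +85, y 0, 14x19 mm, top 171 mm up; saw teeth 8 mm apart on its +y side, flat ledges up.
- press_head (a joint): Height of the sliding blue head, m, 0 (foot on the base plate) to 0.056 (rigid end stop). The pawl on the head clicks past the teeth going up; going down it catches at about 0, 0.008, 0.016 .. 0.048. Head and foot weigh 0.47 to 0.65 kg, the guide rubs with 1.5 N: with the pawl held off and nobody carrying it the head falls fast. Raising past a tooth takes up to 20 N.
- release_paddle (a joint): Angle of the red release paddle with the pawl, rad: near 0 with the pawl on a ledge, up to about 0.2 as it clicks over a tooth; from 0.22 the pawl is clear of all teeth; 0.40 is its stop. A spring (5 to 10 N at the paddle's top) returns it. Squeezing the paddle towards the black grip bar increases it.
- press_foot: Round rubber-faced foot of the head, 32 mm across, 8 mm thick. Origin: centre of its underside, over the seat, head height above it. Above it the blue arm: 22 mm wide, 16 mm thick, from 30 mm in front of the foot's centre back to the column, with an 18 mm nut and stud over the foot ending 39 mm above this origin.
- lift_point (a point): On the black grip bar of the head, where to take it for raising, moving with the head: the bar is upright, 18 mm (stand x) by 16 mm (stand y), and ends 12 mm above this point. Grip it across stand y. The red paddle beside it (+y side) ends 24 mm below this point: keep the fingertips above that, so the paddle is not squeezed while raising.
- squeeze_point (a point): Centre of the gripper for lowering, moving with the head: midway between the rigid outer side of the grip bar (19 mm to stand -y) and the paddle squeezed to its stop (19 mm to +y). Free, the paddle leans out 35 mm; its top is 18 mm above. Closing along stand y with 20 to 30 N lifts the pawl and holds the head. Bar top 54 mm above, arm top 40 mm below.
- seat (a point): On the base plate's top (12 mm above the stand's origin) below the foot's centre, 50 mm in front (-x) of the stand's origin; axes as the stand's. The block's centre belongs here, its 66 mm length along stand x. Behind it (+x) stand the stop pins; it is open to the front.
- stop_pins: Two steel stop pins, 8 mm thick, 14 mm high, on the base plate at stand y +14.5 and -14.5 mm. Origin: on the plate's top at the stand's x, y origin. Their faces towards the seat lie 34.5 mm from the seat's centre in x: the block's end touches both when its centre is about 1.5 mm past the seat.
- bore_block: Cream forming block with two bores, 40x66x28 mm, about 0.11 kg, flat on the main bench (z 0). Origin: centre of its underside; its length lies along its own y, z up. Either end may go to the pins.
- resin_syringe: Bystander: white resin syringe, 21x120x21 mm, lying along its own y. Origin: underside centre.
- mix_cup: Bystander: white mixing cup, 59 mm wide, 50 mm high. Origin: underside centre.
- glue_brush: Bystander: flat glue brush with a wooden handle, 34x184x10 mm, along its own y. Origin: underside centre.
Mind the look-alikes: they are no part of the job. Leave any green look-alike of the bore_block alone.

How it is judged:
By the outcome, as a careful person would: the job done as asked, in the order asked, and still so for the second after the job is handed in, with the robot touching nothing.
It also fails if it takes over 72 s, if anything falls off the work surface, if the arm or the gripper's body presses on something with over 40 N, if the wrist force passes 120 N, or if a joint passes its speed limit or range.

## Working session

There is one attempt and no reset: what is moved stays moved. The work goes in short steps, Python scripts to look and compute and a tool call to move; the robot and the scene stay as the last step left them, time stands still between calls to the robot, and variables do not carry over. Pictures are saved under pics/ and viewed, at most 10 in all, crops included, and the job is handed in when it is done.

Besides the shell and the picture viewer there is one more tool, called after "Call:" as a command line: name --argument value ..., lists and objects as JSON in quotes. step_arm: Moves the arm, as the interface text tells. Its arguments: {"type":"object","properties":{"commands":{"type":"array"},"fingers":{"type":"number"},"grip_force":{"type":"number"}},"required":["commands"]}

```bash
mkdir -p pics
python3 - <<'E'
from cell import *
import cv2
for c in ("side","top"):
    im=read_camera(c); cv2.imwrite(f"pics/{c}0.png",im[:,:,::-1])
    for n in ["press_stand","press_head","press_foot","release_paddle","lift_point","stop_pins","bore_block","resin_syringe","mix_cup","glue_brush"]:
        try:
            print(c,n,[( [round(float(v),3) for v in d["at"]],round(d["confidence"],2)) for d in search_frame(c,n)][:3])
        except Exception as e: print(n,e)
    k=get_calibration(c); print(k)
s=observe(); print(s)
E
```

```text
side press_stand [([0.523, -0.293, 0.024], 0.56)]
side press_head []
side press_foot [([0.461, -0.298, 0.029], 0.5)]
side release_paddle []
side lift_point [([0.521, -0.293, 0.057], 0.78)]
side stop_pins [([0.498, -0.298, 0.022], 0.63), ([0.511, -0.252, 0.072], 0.49)]
side bore_block [([0.448, 0.043, 0.024], 0.88), ([0.5, 0.146, 0.021], 0.82), ([0.394, 0.17, 0.021], 0.65)]
side resin_syringe [([0.525, -0.292, 0.054], 0.73), ([0.628, 0.111, 0.014], 0.69), ([0.448, 0.043, 0.024], 0.37)]
side mix_cup [([0.628, 0.193, 0.034], 0.89)]
side glue_brush [([0.711, 0.05, 0.005], 0.76)]
{'camera_matrix': array([[499.99889647,   0.        , 253.69135546],
       [  0.        , 499.99889647, 194.33580629],
       [  0.        ,   0.        ,   1.        ]]), 'dist_coeffs': array([-0.06152197,  0.        ,  0.        ,  0.        ,  0.        ]), 'world_from_camera': array([[ 0.99501951,  0.01914994, -0.09782361,  0.43437009],
       [-0.09738492,  0.39614888, -0.91300725, -0.99491298],
       [ 0.02126868,  0.91798657,  0.39604078,  0.49412302],
       [ 0.        ,  0.        ,  0.        ,  1.  
[... 1019 characters left out ...]
{'time': 1.1, 'qpos': array([ 9.60973802e-01,  3.41999489e-01,  1.52407407e+00,  2.09035615e-06,
        1.27539292e+00, -1.46006055e-01]), 'qvel': array([ 2.81650398e-04,  1.05026802e-03, -2.78189566e-04, -7.51203579e-04,
        5.69075948e-04,  5.53387341e-05]), 'joint_efforts': array([ 1.80980056e-03, -4.31133485e+01, -2.44484782e+01,  7.20374077e-02,
        4.83443553e-02,  7.08146821e-07]), 'tool_pos': array([0.23486812, 0.46957112, 0.22674984]), 'tool_rot': array([3.14146753e+00, 1.63780985e-05, 2.67777557e+00]), 'contact_force': array([-0.1241403 , -0.88972549,  0.6742352 ]), 'torque': array([-0.00513662,  0.00104253,  0.0177472 ]), 'grip_force': 0.0, 'opening': 0.09163806452920104}
```

View pics/side0.png

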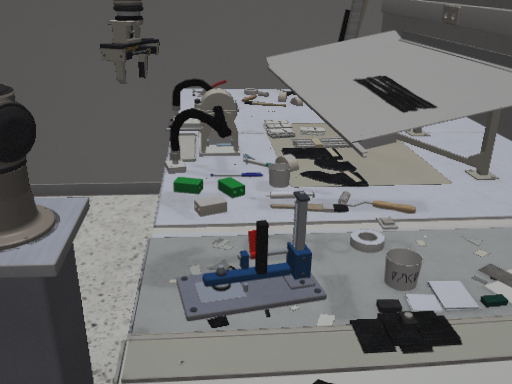

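View pics/top0.png

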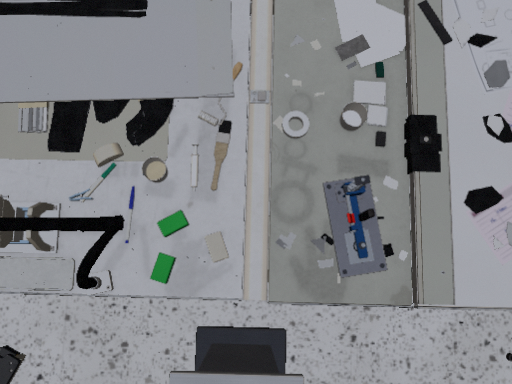

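The side view shows the press at (250,275), the cream block at (211,206) and two green look-alikes. In the top view the stand is at (355,227) and the block at (217,247). Next I'll enlarge these for corner picking.

Run:
```python
import cv2,numpy as np
t=cv2.imread("pics/top0.png"); s=cv2.imread("pics/side0.png")
def g(im,x,y,w,h,f):
    c=cv2.resize(im[y:y+h,x:x+w],None,fx=f,fy=f,interpolation=cv2.INTER_CUBIC)
    for i in range(0,w,10): cv2.putText(c,str(x+i),(i*f,8),0,.3,(0,0,255)); cv2.line(c,(i*f,0),(i*f,h*f),(0,0,255) ,1) if i%20==0 else 0
    for i in range(0,h,10): cv2.putText(c,str(y+i),(0,i*f+4),0,.3,(0,0,255)); cv2.line(c,(0,i*f),(w*f,i*f),(0,0,255),1) if i%20==0 else 0
    return c
a=g(t,310,165,90,120,5); b=g(t,195,225,40,40,8)
o=np.zeros((600,775,3),np.uint8); o[:600,:450]=a; o[:320,455:775]=b
cv2.imwrite("pics/c1.png",o)
a=g(s,170,185,160,130,5)[:600]; cv2.imwrite("pics/c2.png",a)
```

```text
(no output)
```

View pics/c1.png

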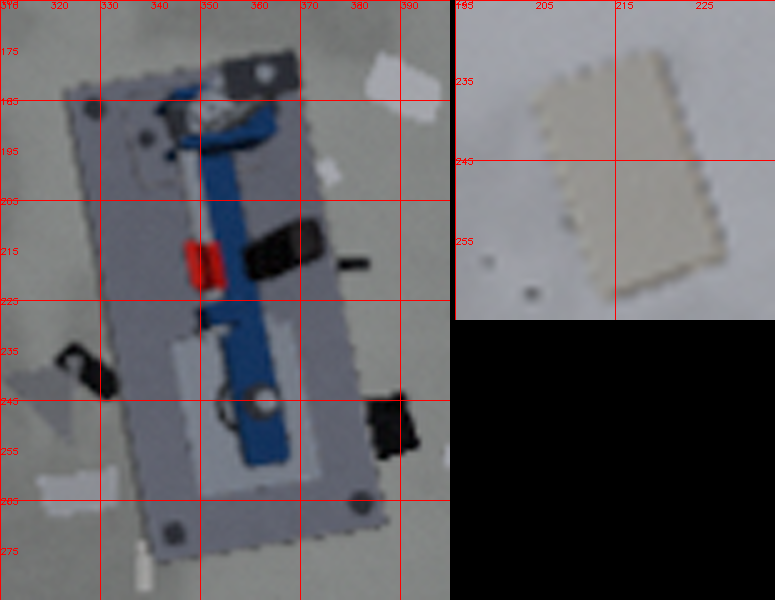

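View pics/c2.png

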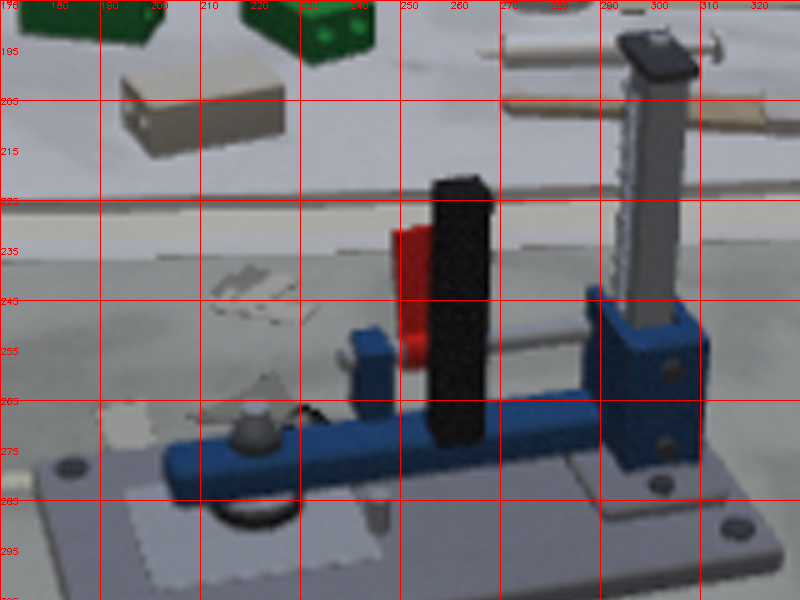

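The crops give usable corners. The plate corners in the top view are about (323,183.4), (387.4,269) and (341.6,277.6). In the side view they are (177,277) and (326.6,294.6). The block's top corners are visible in both. I'll fit the poses from these.

```bash
cat > h.py <<'E'
from cell import *
import cv2,numpy as np
from scipy.optimize import least_squares
def proj(c,P):
    k=get_calibration(c); T=np.linalg.inv(k["world_from_camera"]); P=np.atleast_2d(P)@T[:3,:3].T+T[:3,3]
    return cv2.projectPoints((P*[1,-1,-1]).reshape(-1,1,3),np.zeros(3),np.zeros(3),k["camera_matrix"],k["dist_coeffs"])[0][:,0]
def W(p,L,z0):
    L=np.atleast_2d(L)/1000.; c,s=np.cos(p[2]),np.sin(p[2])
    return np.c_[p[0]+c*L[:,0]-s*L[:,1],p[1]+s*L[:,0]+c*L[:,1],L[:,2]+z0]
def fit(obs,p0,z0):
    f=lambda p:np.concatenate([(proj(c,W(p,l,z0))[0]-px) for c,l,px in obs])
    r=least_squares(f,p0,loss="soft_l1"); print(r.x.round(4),"yawdeg",np.degrees(r.x[2]).round(2)); print(r.fun.reshape(-1,2).round(1).tolist()); return r.x
E
python3 - <<'E'
from h import *
t,s="top","side"
st=[(t,[118,58,12],(323,183.4)),(t,[-118,-58,12],(387.4,269)),(t,[-118,58,12],(341.6,277.6)),(s,[-118,58,12],(177,277)),(s,[118,-58,12],(326.6,294.6))]
p=fit(st,[.5,-.27,.15],.005)
print("seat",W(p,[-50,0,12],.005))
print("check column top", proj(t,W(p,[85,0,171],.005)),proj(s,W(p,[85,0,171],.005)))
for h in (0,8): print("foot stud top",h,proj(t,W(p,[-50,0,12+39+h],.005)),proj(s,W(p,[-50,0,51+h],.005)))
for x in (20,30,33): 
  for h in (0,8): print(x,h,[proj(c,W(p,[x,-20,134+h],.005)).round(1).tolist() for c in(t,s)])
bl=[(t,[-20,33,28],(0,0))]
B=[]
# length along own y; candidates
cor=[[-20,33,28],[20,33,28],[20,-33,28],[-20,-33,28]]
for l,px in zip(cor,[(204.4,238.5),(220.9,231.5),(229,257.1),(214.4,262.3)]): B.append((t,l,px))
import itertools
# world: image left=+y, up=+x : TL far-left
for l,px in zip([[-20,33,28],[-20,-33,28],[20,-33,28],[20,33,28]],[(0,0)]*4): pass
for y0 in (-1.3,):
  b=fit(B,[.45,.045,y0],0)
S=[(s,l,0) for l in cor]
print("block corners in side",proj(s,W(b,cor,0)).round(1).tolist())
E
```

```text
[ 0.5077 -0.2801  0.1894] yawdeg 10.85
[[0.3, -1.3], [1.3, 0.6], [-0.1, -0.0], [-1.6, -1.1], [0.8, -1.3]]
seat [[ 0.45859932 -0.28952466  0.017     ]]
check column top [[363.91332988 179.27024055]] [[301.95972745 194.04186354]]
foot stud top 0 [[363.33818376 244.68364047]] [[220.87328054 268.78800735]]
foot stud top 8 [[364.13662749 244.49023404]] [[220.84504162 264.59886327]]
20 0 [[[374.7, 209.6]], [[266.8, 224.3]]]
20 8 [[[375.6, 209.1]], [[266.9, 219.8]]]
30 0 [[[373.8, 205.2]], [[272.8, 223.6]]]
30 8 [[[374.7, 204.7]], [[273.0, 219.1]]]
33 0 [[[373.5, 203.8]], [[274.6, 223.4]]]
33 8 [[[374.4, 203.3]], [[274.8, 218.9]]]
[ 0.4445  0.0547 -1.178 ] yawdeg -67.5
[[0.2, -1.1], [-0.7, -0.1], [0.8, 0.1], [-0.3, 1.0]]
block corners in side [[218.7, 194.0], [225.9, 200.2], [199.1, 205.4], [192.4, 198.8]]
```

Run:
```python
from h import *
t,s="top","side"
cor=[[-20,33,28],[20,33,28],[20,-33,28],[-20,-33,28]]
B=[(t,l,px) for l,px in zip(cor,[(204.4,238.5),(220.9,231.5),(229,257.1),(214.4,262.3)])]+[(s,l,px) for l,px in zip(cor,[(221,196),(227,202.2),(201,206.6),(194.4,200)])]
b=fit(B,[.45,.045,-1.2],0)
st=[(t,[118,58,12],(323,183.4)),(t,[-118,-58,12],(387.4,269)),(t,[-118,58,12],(341.6,277.6)),(s,[-118,58,12],(177,277)),(s,[118,-58,12],(326.6,294.6)),(t,[85,0,171],(362.6,180)),(s,[85,0,171],(302,195))]
p=fit(st,[.5,-.27,.15],.005)
f=lambda q:np.r_[proj(t,W(p,[q[0],q[1],130+q[2]],.005))[0]-(372.4,212.6),proj(s,W(p,[q[0],q[1],130+q[2]],.005))[0]-(262.2,223)]
r=least_squares(f,[15,-15,0]); print("bar x,y,h",r.x,r.fun)
for h in(0,8): print(h,"foot front bottom",proj(s,W(p,[-50,-16,12+h],.005)),"arm front corner bottom",proj(s,W(p,[-80,-11,20+h],.005)),"armtop",proj(s,W(p,[-80,-11,36+h],.005)))
print("seat",W(p,[-50,0,12],.005))
```

```text
[ 0.4469  0.0535 -1.1937] yawdeg -68.4
[[0.9, -2.3], [0.1, -1.0], [1.2, -0.6], [-0.0, -0.1], [-1.1, -1.8], [-0.1, -1.7], [-1.1, -1.1], [-0.9, -1.1]]
[ 0.5075 -0.2798  0.1917] yawdeg 10.98
[[0.1, -1.2], [1.2, 0.6], [-0.1, 0.1], [-1.7, -1.1], [0.7, -1.5], [1.1, -0.6], [-0.2, -1.1]]
bar x,y,h [ 14.45409717 -14.0758227    3.91026558] [ 0.00201696 -0.02427302 -0.01740094  0.0022212 ]
0 foot front bottom [[223.1299979  293.98409662]] arm front corner bottom [[204.51704877 290.86132541]] armtop [[204.32285729 282.59197557]]
8 foot front bottom [[223.10930725 289.91380381]] arm front corner bottom [[204.42013783 286.74397108]] armtop [[204.22520972 278.40501103]]
seat [[ 0.45844345 -0.28929415  0.017     ]]
```

Call:
step_arm --commands '[{"translation":[0,0,0],"roll":0.124},{"translation":[0,0,0],"roll":0.124},{"translation":[0,0,0],"roll":0.124},{"translation":[0,0,0],"roll":0.124},{"translation":[0,0,0],"roll":0.124},{"translation":[0,0,0],"roll":0.124},{"translation":[0,0,0],"roll":0.124},{"translation":[0,0,0],"roll":0.124},{"translation":[0,0,0],"roll":0.124},{"translation":[0,0,0],"roll":0.124},{"translation":[0,0,0],"roll":0.124},{"translation":[0,0,0],"roll":0.124},{"translation":[0,0,0],"roll":0.124},{"translation":[0,0,0],"roll":0.124},{"translation":[0,0,0],"roll":0.124},{"translation":[0,0,0],"roll":0.124},{"translation":[0,0,0],"roll":0.124},{"translation":[0,0,0],"roll":0.124},{"translation":[0,0,0],"roll":0.124},{"translation":[0,0,0],"roll":0.13}]' --fingers 1

```text
out of range; nothing moved
```

```bash
cat >> h.py <<'E'
S=[.5075,-.2798,.1917]
def to(target,yaw=None):
    s=observe(); y=s["tool_rot"][2]; d=np.array(target)-s["tool_pos"]
    c,n=np.cos(y),np.sin(y)
    print("t",round(s["time"],2),"tcp",s["tool_pos"].round(4),"rot",s["tool_rot"].round(4),"F",s["contact_force"].round(1),"op",round(s["opening"],4))
    print("tool mm",(np.array([c*d[0]+n*d[1],n*d[0]-c*d[1],-d[2]])*1000).round(1),"roll",None if yaw is None else round(y-yaw,4))
E
python3 - <<'E'
from h import *
L=W(S,[14.5,-14,0],.005)[0]; print(L)
to([L[0],L[1],.227],.1917)
E
```

```text
[ 0.52440178 -0.29078089  0.005     ]
t 1.1 tcp [0.2349 0.4696 0.2267] rot [3.1415 0.     2.6778] F [-0.1 -0.9  0.7] op 0.0916
tool mm [-5.991e+02 -5.505e+02 -3.000e-01] roll 2.4861
```

Call:
step_arm --commands '[{"translation":[0,0,0],"roll":0.1243},{"translation":[0,0,0],"roll":0.1243},{"translation":[0,0,0],"roll":0.1243},{"translation":[0,0,0],"roll":0.1243},{"translation":[0,0,0],"roll":0.1243},{"translation":[0,0,0],"roll":0.1243},{"translation":[0,0,0],"roll":0.1243},{"translation":[0,0,0],"roll":0.1243},{"translation":[0,0,0],"roll":0.1243},{"translation":[0,0,0],"roll":0.1243},{"translation":[0,0,0],"roll":0.1243},{"translation":[0,0,0],"roll":0.1243},{"translation":[0,0,0],"roll":0.1243},{"translation":[0,0,0],"roll":0.1243},{"translation":[0,0,0],"roll":0.1243},{"translation":[0,0,0],"roll":0.1243},{"translation":[0,0,0],"roll":0.1243},{"translation":[0,0,0],"roll":0.1243},{"translation":[0,0,0],"roll":0.1243},{"translation":[0,0,0],"roll":0.1243}]' --fingers 1

```text
time: 2.77
tool_pos: [0.2348, 0.4696, 0.2267]
tool_rot: [-3.142, -0.0, 0.186]
contact_force: [0.5, -0.6, -0.3]
opening: 0.0916
grip_force: 0.0
```

Run:
```python
from h import *
L=W(S,[14.5,-14,0],.005)[0]; print(L)
to([L[0],L[1],.227],.1917)
```

```text
[ 0.52440178 -0.29078089  0.005     ]
t 2.77 tcp [0.2348 0.4696 0.2267] rot [-3.1415 -0.      0.1857] F [ 0.5 -0.6 -0.3] op 0.0916
tool mm [ 1.442e+02  8.007e+02 -3.000e-01] roll -0.006
```

Call:
step_arm --commands '[{"translation":[7.2,40,0],"roll":-0.006},{"translation":[7.2,40,0],"roll":0},{"translation":[7.2,40,0],"roll":0},{"translation":[7.2,40,0],"roll":0},{"translation":[7.2,40,0],"roll":0},{"translation":[7.2,40,0],"roll":0},{"translation":[7.2,40,0],"roll":0},{"translation":[7.2,40,0],"roll":0},{"translation":[7.2,40,0],"roll":0},{"translation":[7.2,40,0],"roll":0},{"translation":[7.2,40,0],"roll":0},{"translation":[7.2,40,0],"roll":0},{"translation":[7.2,40,0],"roll":0},{"translation":[7.2,40,0],"roll":0},{"translation":[7.2,40,0],"roll":0},{"translation":[7.2,40,0],"roll":0},{"translation":[7.2,40,0],"roll":0},{"translation":[7.2,40,0],"roll":0},{"translation":[7.2,40,0],"roll":0},{"translation":[5,35,0],"roll":0}]'

```text
time: 4.43
tool_pos: [0.5304, -0.2848, 0.2265]
tool_rot: [3.141, -0.0, 0.197]
contact_force: [-0.2, -0.4, 0.6]
opening: 0.0918
grip_force: 0.0
```

Run:
```python
from h import *
L=W(S,[14.5,-14,0],.005)[0]
to([L[0],L[1],.117],.1917)
a=read_camera("side"); b=read_camera("top")
c=cv2.resize(a[120:310,170:320],None,fx=3,fy=3,interpolation=2); d=cv2.resize(b[150:290,300:400],None,fx=3.5,fy=3.5,interpolation=2)
o=np.zeros((570,800,3),np.uint8); o[:c.shape[0],:c.shape[1]]=c; o[:d.shape[0],450:450+d.shape[1]]=d
cv2.imwrite("pics/n1.png",o[:,:,::-1])
```

```text
t 4.43 tcp [ 0.5304 -0.2848  0.2265] rot [ 3.1413e+00 -3.0000e-04  1.9700e-01] F [-0.2 -0.4  0.6] op 0.0918
tool mm [ -7.1   4.7 109.5] roll 0.0053
```

View pics/n1.png

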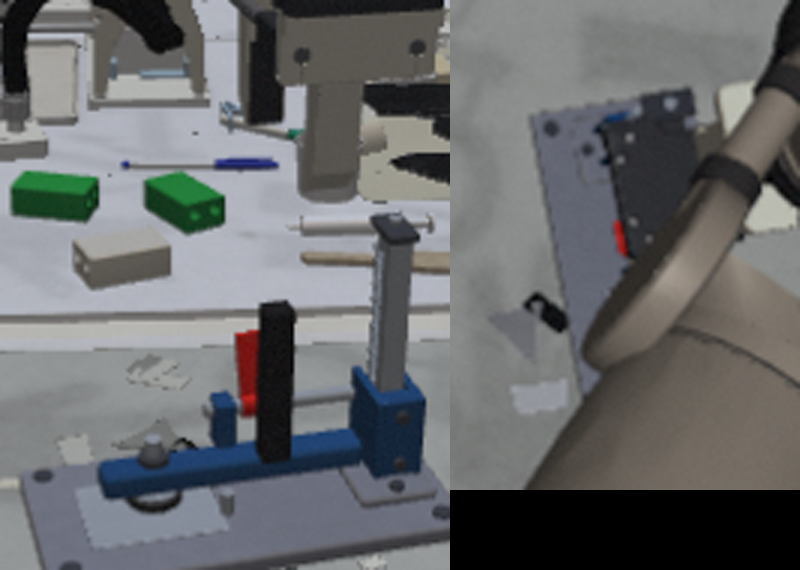

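The side picture shows the near finger at about (281,184), right of the bar (262,222). I'll check that projection and refine the bar position.

Run:
```python
from h import *
s=observe();y=s["tool_rot"][2];p=s["tool_pos"]
for d in (46,65): 
  for x in(-9.5,9.5): print(d,x,proj("side",p+np.array([np.cos(y)*x+np.sin(y)*d,np.sin(y)*x-np.cos(y)*d,0])/1000))
for X in (12,14.5,17):
  for yy in(-22,-6):
    print(X,yy,[proj("side",W(S,[X+a,yy,130+8],.005)).round(1).tolist() for a in(-9,9)])
```

```text
46 -9.5 [[271.09713408 182.58512729]]
46 9.5 [[283.52804497 181.42548265]]
65 -9.5 [[275.38864051 187.51315216]]
65 9.5 [[288.0792216  186.28973626]]
12 -22 [[[256.8, 223.7]], [[267.7, 222.4]]]
12 -6 [[[253.8, 219.3]], [[264.6, 218.1]]]
14.5 -22 [[[258.3, 223.5]], [[269.2, 222.2]]]
14.5 -6 [[[255.3, 219.1]], [[266.1, 217.9]]]
17 -22 [[[259.8, 223.3]], [[270.7, 222.1]]]
17 -6 [[[256.9, 218.9]], [[267.6, 217.7]]]
```

Call:
step_arm --commands '[{"translation":[-7,4.7,20],"roll":0.005},{"translation":[0,0,30],"roll":0},{"translation":[0,0,20],"roll":0},{"translation":[0,0,15],"roll":0},{"translation":[0,0,12],"roll":0},{"translation":[0,0,12],"roll":0},{"translation":[0,0,0],"roll":0}]'

```text
time: 5.12
tool_pos: [0.5225, -0.2865, 0.1153]
tool_rot: [-3.138, 0.003, 0.193]
contact_force: [0.2, -0.6, -0.4]
opening: 0.0918
grip_force: 0.0
```

Run:
```python
from h import *
L=W(S,[14.5,-14,0],.005)[0]
to([L[0],L[1],.117],.1917)
a=read_camera("side")
cv2.imwrite("pics/n2.png",cv2.resize(a[150:300,180:320],None,fx=4,fy=4,interpolation=2)[:,:,::-1])
```

```text
t 5.12 tcp [ 0.5225 -0.2865  0.1153] rot [-3.1378  0.0033  0.1932] F [ 0.2 -0.6 -0.4] op 0.0918
tool mm [ 1.   4.6 -1.7] roll 0.0015
```

View pics/n2.png

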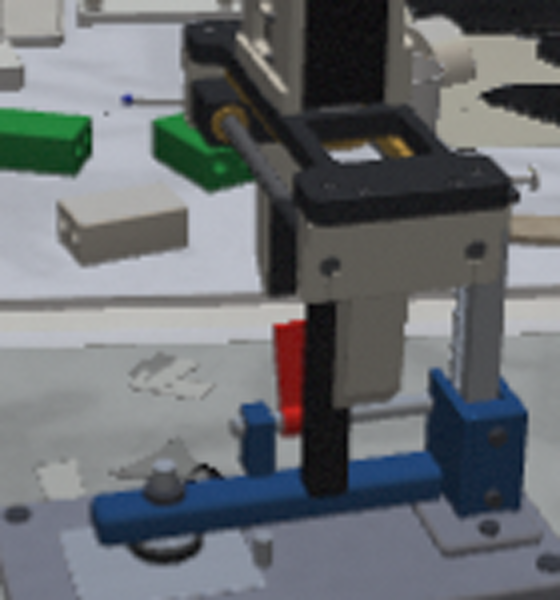

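Call:
step_arm --commands '[{"translation":[0,0,0],"roll":0},{"translation":[0,0,0],"roll":0}]'

```text
time: 5.33
tool_pos: [0.5244, -0.2882, 0.1188]
tool_rot: [3.14, -0.001, 0.193]
contact_force: [0.7, -0.1, -0.7]
opening: 0.0915
grip_force: 0.0
```

Run:
```python
from h import *
L=W(S,[14.5,-14,0],.005)[0]
to([L[0],L[1],.117],.1917); print(observe()["qvel"].round(3))
```

```text
t 5.33 tcp [ 0.5244 -0.2882  0.1188] rot [ 3.1404e+00 -1.3000e-03  1.9310e-01] F [ 0.7 -0.1 -0.7] op 0.0915
tool mm [-0.5  2.5  1.8] roll 0.0014
[-0.002 -0.003 -0.003  0.    -0.003 -0.   ]
```

Call:
step_arm --commands '[{"translation":[0,2.5,0],"roll":0},{"translation":[0,0,0],"roll":0},{"translation":[0,0,0],"roll":0},{"translation":[0,0,0],"roll":0},{"translation":[0,0,0],"roll":0},{"translation":[0,0,0],"roll":0},{"translation":[0,0,0],"roll":0},{"translation":[0,0,0],"roll":0}]' --fingers 0 --grip_force 8

```text
time: 6.0
tool_pos: [0.5244, -0.2906, 0.1177]
tool_rot: [-3.141, -0.0, 0.193]
contact_force: [0.9, -0.4, 0.1]
opening: 0.0431
grip_force: 0.0
```

Call:
step_arm --commands '[{"translation":[0,0,0],"roll":0},{"translation":[0,0,0],"roll":0},{"translation":[0,0,0],"roll":0},{"translation":[0,0,0],"roll":0},{"translation":[0,0,0],"roll":0},{"translation":[0,0,0],"roll":0}]'

```text
time: 6.5
tool_pos: [0.5238, -0.2876, 0.1173]
tool_rot: [-3.136, 0.001, 0.193]
contact_force: [-1.4, 9.8, 2.7]
opening: 0.0164
grip_force: 8.0
```

Run:
```python
from h import *
to([.5244,-.2906,.1177],.1917)
```

```text
t 6.5 tcp [ 0.5238 -0.2876  0.1173] rot [-3.1357e+00  1.2000e-03  1.9300e-01] F [-1.4  9.8  2.7] op 0.0164
tool mm [ 0.   3.1 -0.4] roll 0.0013
```

Call:
step_arm --commands '[{"translation":[0,-3,0],"roll":0},{"translation":[0,0,0],"roll":0},{"translation":[0,0,0],"roll":0},{"translation":[0,0,0],"roll":0}]' --grip_force 45

```text
time: 6.83
tool_pos: [0.5238, -0.2875, 0.1179]
tool_rot: [-3.141, -0.0, 0.192]
contact_force: [-1.7, 2.2, 2.9]
opening: 0.0157
grip_force: 45.0
```

Call:
step_arm --commands '[{"translation":[0,0,-2],"roll":0},{"translation":[0,0,-2],"roll":0},{"translation":[0,0,-2],"roll":0},{"translation":[0,0,-2],"roll":0},{"translation":[0,0,0],"roll":0},{"translation":[0,0,0],"roll":0}]'

```text
time: 7.33
tool_pos: [0.5237, -0.2875, 0.1229]
tool_rot: [-3.14, 0.001, 0.192]
contact_force: [6.0, -3.9, -18.4]
opening: 0.016
grip_force: 45.0
```

Run:
```python
from h import *
to([.5244,-.2906,.1177],.1917)
print(search_frame("side","press_head"))
a=read_camera("side")
cv2.imwrite("pics/n3.png",cv2.resize(a[150:300,180:320],None,fx=4,fy=4,interpolation=2)[:,:,::-1])
```

```text
t 7.33 tcp [ 0.5237 -0.2875  0.1229] rot [-3.1395e+00  1.2000e-03  1.9250e-01] F [  6.   -3.9 -18.4] op 0.016
tool mm [0.1 3.2 5.2] roll 0.0008
[{'at': [0.5235, -0.2879, 0.0516], 'confidence': 0.84}]
```

View pics/n3.png

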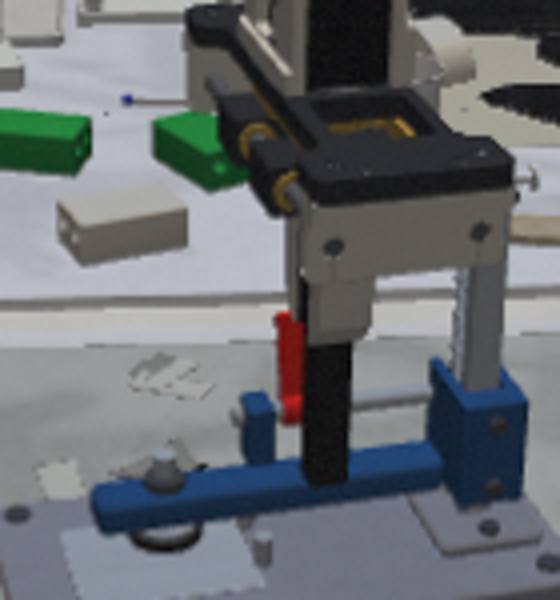

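Call:
step_arm --commands '[{"translation":[0,0,-2],"roll":0},{"translation":[0,0,0],"roll":0},{"translation":[0,0,0],"roll":0}]'

```text
time: 7.68
tool_pos: [0.5237, -0.2875, 0.1266]
tool_rot: [-3.14, 0.001, 0.193]
contact_force: [3.3, -0.2, -9.1]
opening: 0.0159
grip_force: 45.0
```

Call:
step_arm --commands '[{"translation":[0,0,-2],"roll":0},{"translation":[0,0,0],"roll":0},{"translation":[0,0,0],"roll":0}]'

```text
time: 7.93
tool_pos: [0.5238, -0.2875, 0.1286]
tool_rot: [-3.141, 0.0, 0.193]
contact_force: [4.7, -2.1, -15.9]
opening: 0.0154
grip_force: 45.0
```

Call:
step_arm --commands '[{"translation":[0,0,-2],"roll":0},{"translation":[0,0,0],"roll":0},{"translation":[0,0,0],"roll":0}]'

```text
time: 8.18
tool_pos: [0.5238, -0.2875, 0.1303]
tool_rot: [-3.14, 0.001, 0.193]
contact_force: [5.6, -2.3, -18.1]
opening: 0.0159
grip_force: 45.0
```

Call:
step_arm --commands '[{"translation":[0,0,-2],"roll":0},{"translation":[0,0,0],"roll":0},{"translation":[0,0,0],"roll":0}]'

```text
time: 8.43
tool_pos: [0.5238, -0.2875, 0.1319]
tool_rot: [-3.14, 0.001, 0.193]
contact_force: [6.7, -2.7, -19.2]
opening: 0.0159
grip_force: 45.0
```

Call:
step_arm --commands '[{"translation":[0,0,-2],"roll":0},{"translation":[0,0,0],"roll":0},{"translation":[0,0,0],"roll":0}]'

```text
time: 8.68
tool_pos: [0.5238, -0.2875, 0.1352]
tool_rot: [-3.141, 0.0, 0.193]
contact_force: [4.4, -0.9, -12.6]
opening: 0.0157
grip_force: 45.0
```

Call:
step_arm --commands '[{"translation":[0,0,-2],"roll":0},{"translation":[0,0,0],"roll":0},{"translation":[0,0,0],"roll":0}]'

```text
time: 8.93
tool_pos: [0.5238, -0.2875, 0.137]
tool_rot: [-3.141, 0.0, 0.193]
contact_force: [5.5, -1.0, -15.4]
opening: 0.016
grip_force: 45.0
```

Call:
step_arm --commands '[{"translation":[0,0,-2],"roll":0},{"translation":[0,0,-2],"roll":0},{"translation":[0,0,-2],"roll":0},{"translation":[0,0,-2],"roll":0},{"translation":[0,0,-2],"roll":0},{"translation":[0,0,0],"roll":0},{"translation":[0,0,0],"roll":0}]'

```text
time: 9.52
tool_pos: [0.5238, -0.2875, 0.1465]
tool_rot: [-3.141, 0.001, 0.193]
contact_force: [6.5, -3.9, -18.0]
opening: 0.0156
grip_force: 45.0
```

Call:
step_arm --commands '[{"translation":[0,0,-2],"roll":0},{"translation":[0,0,0],"roll":0},{"translation":[0,0,0],"roll":0}]'

```text
time: 9.77
tool_pos: [0.5238, -0.2875, 0.1499]
tool_rot: [-3.141, 0.0, 0.193]
contact_force: [3.4, 0.0, -8.0]
opening: 0.0158
grip_force: 45.0
```

Call:
step_arm --commands '[{"translation":[0,0,-2],"roll":0},{"translation":[0,0,0],"roll":0},{"translation":[0,0,0],"roll":0}]'

```text
time: 10.02
tool_pos: [0.5238, -0.2875, 0.1518]
tool_rot: [-3.141, -0.0, 0.193]
contact_force: [3.5, -0.2, -11.2]
opening: 0.016
grip_force: 45.0
```

Call:
step_arm --commands '[{"translation":[0,0,1],"roll":0},{"translation":[0,0,1],"roll":0},{"translation":[0,0,1],"roll":0},{"translation":[0,0,0],"roll":0},{"translation":[0,0,0],"roll":0}]'

```text
time: 10.43
tool_pos: [0.5238, -0.2876, 0.15]
tool_rot: [3.141, -0.001, 0.193]
contact_force: [-3.2, 3.3, 5.5]
opening: 0.0153
grip_force: 45.0
```

Run:
```python
from h import *
to([.5244,-.2906,.1177],.1917)
a=read_camera("side")
cv2.imwrite("pics/n4.png",cv2.resize(a[150:300,180:320],None,fx=4,fy=4,interpolation=2)[:,:,::-1])
for h in(24,32,40): print(h,"foot front bottom",proj("side",W(S,[-50,-16,12+h],.005)),"arm front corner bottom",proj("side",W(S,[-80,-11,20+h],.005)),"stud",proj("side",W(S,[-50,0,51+h],.005)))
```

```text
t 10.43 tcp [ 0.5238 -0.2876  0.15  ] rot [ 3.1411e+00 -5.0000e-04  1.9290e-01] F [-3.2  3.3  5.5] op 0.0153
tool mm [ 0.   3.1 32.3] roll 0.0012
24 foot front bottom [[223.05221093 281.68231497]] arm front corner bottom [[204.20836466 278.4166351 ]] stud [[220.67104964 256.05814627]]
32 foot front bottom [[223.03173676 277.50881014]] arm front corner bottom [[204.11027833 274.19425457]] stud [[220.6425471  251.76523273]]
40 foot front bottom [[223.01136579 273.30028798]] arm front corner bottom [[204.01183019 269.93624024]] stud [[220.61411943 247.4369063 ]]
```

View pics/n4.png

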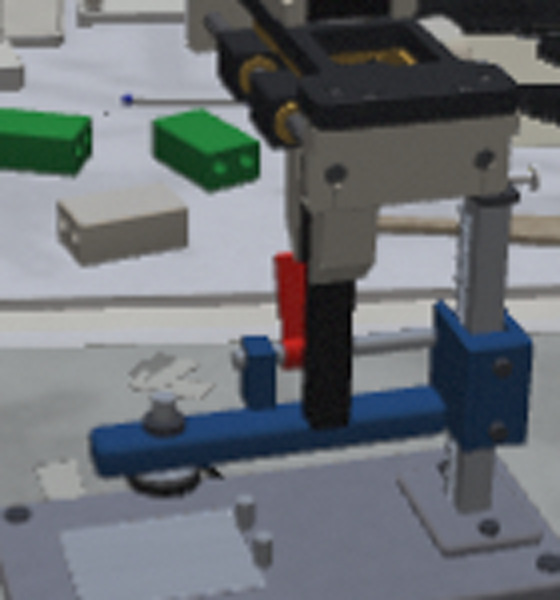

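Call:
step_arm --commands '[{"translation":[0,0,-1],"roll":0},{"translation":[0,0,0],"roll":0},{"translation":[0,0,0],"roll":0},{"translation":[0,0,0],"roll":0},{"translation":[0,0,0],"roll":0},{"translation":[0,0,-10],"roll":0},{"translation":[0,0,-25],"roll":0},{"translation":[0,0,-35],"roll":0},{"translation":[0,0,-5],"roll":0}]' --fingers 1

```text
time: 11.23
tool_pos: [0.5259, -0.2891, 0.2313]
tool_rot: [3.134, -0.007, 0.193]
contact_force: [-0.4, -1.1, 0.6]
opening: 0.0714
grip_force: 0.0
```

Call:
step_arm --commands '[{"translation":[-3.4,-38.4,0],"roll":0},{"translation":[-3.4,-38.4,0],"roll":0},{"translation":[-3.4,-38.4,0],"roll":0},{"translation":[-3.4,-38.4,0],"roll":0},{"translation":[-3.4,-38.4,0],"roll":0},{"translation":[-3.4,-38.4,0],"roll":0},{"translation":[-3.4,-38.4,0],"roll":0},{"translation":[-3.4,-38.4,0],"roll":0},{"translation":[-3.4,-38.4,0],"roll":0},{"translation":[0,0,20],"roll":-0.092},{"translation":[0,0,40],"roll":-0.092},{"translation":[0,0,40],"roll":0},{"translation":[0,0,30],"roll":0},{"translation":[0,0,0],"roll":0},{"translation":[0,0,0],"roll":0}]'

```text
time: 12.48
tool_pos: [0.4272, 0.0457, 0.0947]
tool_rot: [-3.141, 0.002, 0.377]
contact_force: [0.1, 0.2, 0.6]
opening: 0.0917
grip_force: 0.0
```

Run:
```python
from h import *
to([.4274,.0458,.018],.377)
for n in ("bore_block","press_head"): print(n,[(np.round(d["at"],4).tolist(),round(d["confidence"],2)) for d in search_frame("side",n)])
a=read_camera("side")
o=np.zeros((560,800,3),np.uint8)
c=cv2.resize(a[130:300,160:320],None,fx=3,fy=3,interpolation=2); o[:c.shape[0],:c.shape[1]]=c
b=read_camera("top"); c=cv2.resize(b[215:285,180:255],None,fx=4,fy=4,interpolation=2); o[:c.shape[0],490:490+c.shape[1]]=c
cv2.imwrite("pics/n5.png",o[:,:,::-1])
```

```text
t 12.48 tcp [0.4272 0.0457 0.0947] rot [-3.1405e+00  2.1000e-03  3.7690e-01] F [0.1 0.2 0.6] op 0.0917
tool mm [ 0.2 -0.  76.7] roll -0.0001
bore_block [([0.3968, 0.1672, 0.0218], 0.94), ([0.5196, -0.2876, 0.0194], 0.75), ([0.5013, 0.1496, 0.0221], 0.73)]
press_head [([0.5241, -0.2888, 0.0842], 0.72)]
```

View pics/n5.png

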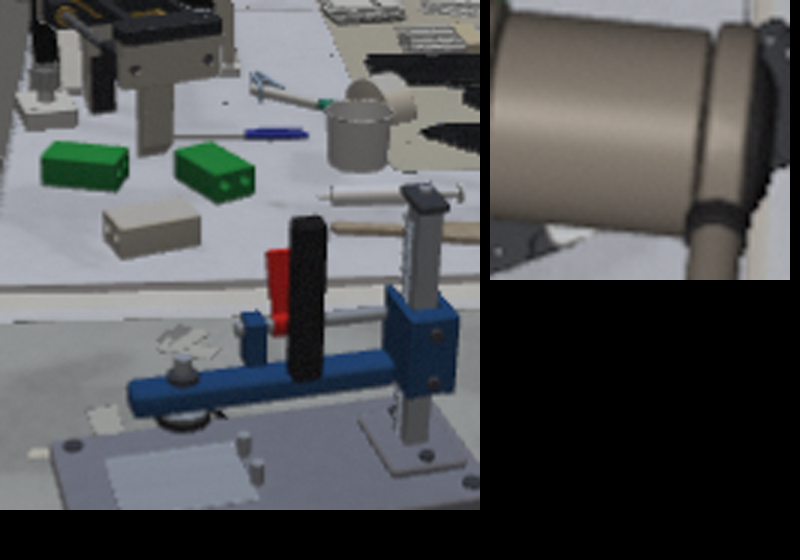

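The picture shows the head held at the 40 mm tooth, the paddle free and the finger above the cream block. Next I descend and grip.

Call:
step_arm --commands '[{"translation":[0,0,30],"roll":0},{"translation":[0,0,25],"roll":0},{"translation":[0,0,15],"roll":0},{"translation":[0,0,6.7],"roll":0},{"translation":[0,0,0],"roll":0},{"translation":[0,0,0],"roll":0}]'

```text
time: 13.18
tool_pos: [0.4285, 0.0456, 0.019]
tool_rot: [3.141, -0.002, 0.377]
contact_force: [0.4, 0.7, -0.2]
opening: 0.0917
grip_force: 0.0
```

Call:
step_arm --commands '[{"translation":[0,0,0],"roll":0},{"translation":[0,0,0],"roll":0},{"translation":[0,0,0],"roll":0},{"translation":[0,0,0],"roll":0},{"translation":[0,0,0],"roll":0},{"translation":[0,0,0],"roll":0},{"translation":[0,0,0],"roll":0},{"translation":[0,0,0],"roll":0},{"translation":[0,0,0],"roll":0}]' --fingers 0 --grip_force 6

```text
time: 13.93
tool_pos: [0.4274, 0.0458, 0.018]
tool_rot: [-3.141, 0.0, 0.377]
contact_force: [-0.5, 0.9, 1.5]
opening: 0.0401
grip_force: 6.0
```

Call:
step_arm --commands '[{"translation":[0,0,0],"roll":0},{"translation":[0,0,0],"roll":0},{"translation":[0,0,0],"roll":0}]' --grip_force 20

```text
time: 14.18
tool_pos: [0.4274, 0.0458, 0.018]
tool_rot: [-3.141, 0.0, 0.377]
contact_force: [-0.8, 0.3, 1.9]
opening: 0.0398
grip_force: 19.9
```

Call:
step_arm --commands '[{"translation":[0,0,-10],"roll":0},{"translation":[0,0,-25],"roll":0},{"translation":[0,0,-30],"roll":0},{"translation":[0,0,-25],"roll":0.0925},{"translation":[0,0,-10],"roll":0.0925},{"translation":[-8,17,0],"roll":0},{"translation":[-15.4,33.5,0],"roll":0},{"translation":[-15.4,33.5,0],"roll":0},{"translation":[-15.4,33.5,0],"roll":0},{"translation":[-15.4,33.5,0],"roll":0},{"translation":[-15.4,33.5,0],"roll":0},{"translation":[-15.4,33.5,0],"roll":0},{"translation":[-15.4,33.5,0],"roll":0},{"translation":[-15.4,33.5,0],"roll":0},{"translation":[-15.4,33.5,0],"roll":0},{"translation":[-7.4,16.5,0],"roll":0},{"translation":[0,0,0],"roll":0},{"translation":[0,0,0],"roll":0}]'

```text
time: 15.68
tool_pos: [0.3397, -0.3131, 0.1176]
tool_rot: [-3.141, 0.0, 0.189]
contact_force: [0.9, -0.7, -1.1]
opening: 0.04
grip_force: 19.9
```

Run:
```python
from h import *
T=W(S,[-171,0,12+18+5],.005)[0]; to(T,.1917)
for n in ("bore_block","press_foot","stop_pins"): 
  for c in("side","top"):print(n,c,[(np.round(d["at"],4).tolist(),round(d["confidence"],2)) for d in search_frame(c,n)])
print("pins exp",W(S,[0,0,12],.005))
```

```text
t 15.68 tcp [ 0.3397 -0.3131  0.1176] rot [-3.1408e+00  2.0000e-04  1.8940e-01] F [ 0.9 -0.7 -1.1] op 0.04
tool mm [ 0.  -0.7 77.6] roll -0.0023
bore_block side [([0.5006, 0.1482, 0.0225], 0.85), ([0.4495, 0.043, 0.0231], 0.78), ([0.5228, -0.2923, 0.0879], 0.71), ([0.3947, 0.1701, 0.02], 0.55)]
bore_block top [([0.3919, 0.1938, 0.027], 0.81), ([0.5101, 0.1864, 0.0317], 0.65), ([0.5413, -0.2477, 0.0988], 0.5), ([0.5203, -0.2747, 0.0854], 0.35)]
press_foot side [([0.4452, 0.0436, 0.0251], 0.73), ([0.461, -0.2999, 0.0616], 0.43)]
press_foot top []
stop_pins side []
stop_pins top []
pins exp [[ 0.5075 -0.2798  0.017 ]]
```

Run:
```python
from h import *
T=W(S,[-171,0,12+18+5],.005)[0]; to(T,.1917)
for c in("side","top"):
  im=read_camera(c); cv2.imwrite(f"pics/q_{c}.png",im[:,:,::-1])
  for n in ("bore_block","press_foot","stop_pins"): print(n,c,[(np.round(d["at"],4).tolist(),round(d["confidence"],2)) for d in search_frame(c,n)])
T=observe(); y=T["tool_rot"][2]; print("held centre exp", T["tool_pos"]+[.021*np.cos(y),.021*np.sin(y),0])
```

```text
t 15.98 tcp [ 0.3406 -0.3115  0.1181] rot [-3.1414e+00 -1.0000e-04  1.9340e-01] F [ 0.7  0.7 -0.7] op 0.04
tool mm [-1.1  0.6 78.1] roll 0.0017
bore_block side [([0.4999, 0.15, 0.0226], 0.96), ([0.3949, 0.1678, 0.0233], 0.73), ([0.3735, -0.3179, 0.1239], 0.57)]
press_foot side [([0.462, -0.303, 0.0617], 0.51)]
stop_pins side [([0.4945, -0.2939, 0.0257], 0.65)]
bore_block top [([0.3952, 0.1812, 0.03], 0.86), ([0.5051, 0.1667, 0.0315], 0.75), ([0.3836, -0.2991, 0.1271], 0.6)]
press_foot top [([0.5047, -0.2627, 0.014], 0.26)]
stop_pins top [([0.5201, -0.2739, 0.0875], 0.25)]
held centre exp [ 0.36092777 -0.30845211  0.11798533]
```

Call:
step_arm --commands '[{"translation":[-1,0.6,15],"roll":0.0015},{"translation":[0,0,30],"roll":0},{"translation":[0,0,22],"roll":0},{"translation":[0,0,11],"roll":0},{"translation":[0,0,0],"roll":0},{"translation":[10,0,0],"roll":0},{"translation":[15,0,0],"roll":0},{"translation":[15,0,0],"roll":0},{"translation":[7,0,0],"roll":0},{"translation":[0,0,0],"roll":0},{"translation":[0,0,0],"roll":0}]'

```text
time: 17.3
tool_pos: [0.386, -0.3044, 0.0406]
tool_rot: [3.141, -0.0, 0.192]
contact_force: [-0.3, -0.4, -0.3]
opening: 0.0397
grip_force: 19.9
```

Run:
```python
from h import *
T=W(S,[-124,0,12+18],.005)[0]; to(T,.1917)
```

```text
t 17.3 tcp [ 0.386  -0.3044  0.0406] rot [ 3.1407e+00 -5.0000e-04  1.9150e-01] F [-0.3 -0.4 -0.3] op 0.0397
tool mm [-0.  -1.   5.6] roll -0.0002
```

Call:
step_arm --commands '[{"translation":[0,-1,3],"roll":0},{"translation":[0,0,1.5],"roll":0},{"translation":[0,0,0.7],"roll":0},{"translation":[0,0,0],"roll":0},{"translation":[0,0,0],"roll":0}]'

```text
time: 17.72
tool_pos: [0.3847, -0.3032, 0.035]
tool_rot: [-3.141, 0.001, 0.19]
contact_force: [-2.9, 0.7, 5.5]
opening: 0.0399
grip_force: 19.9
```

Call:
step_arm --commands '[{"translation":[0,0,0.4],"roll":0},{"translation":[0,0,0],"roll":0},{"translation":[0,0,0],"roll":0}]'

```text
time: 17.97
tool_pos: [0.3847, -0.3033, 0.0349]
tool_rot: [-3.141, 0.001, 0.19]
contact_force: [-4.2, 1.8, 9.5]
opening: 0.0394
grip_force: 20.0
```

Call:
step_arm --commands '[{"translation":[0,0,-0.7],"roll":0},{"translation":[3,0,0],"roll":0},{"translation":[5,0,0],"roll":0},{"translation":[5,0,0],"roll":0},{"translation":[5,0,0],"roll":0},{"translation":[0,0,0],"roll":0}]'

```text
time: 18.47
tool_pos: [0.4043, -0.3, 0.035]
tool_rot: [3.141, -0.001, 0.191]
contact_force: [1.5, 0.9, 0.1]
opening: 0.04
grip_force: 19.9
```

Call:
step_arm --commands '[{"translation":[5,0,0],"roll":0},{"translation":[5,0,0],"roll":0},{"translation":[5,0,0],"roll":0},{"translation":[5,0,0],"roll":0},{"translation":[5,0,0],"roll":0},{"translation":[4,0,0],"roll":0},{"translation":[3,0,0],"roll":0},{"translation":[0,0,0],"roll":0},{"translation":[0,0,0],"roll":0}]'

```text
time: 19.22
tool_pos: [0.4347, -0.2939, 0.035]
tool_rot: [3.142, -0.0, 0.191]
contact_force: [0.6, -1.3, -0.5]
opening: 0.0398
grip_force: 19.9
```

Run:
```python
from h import *
T=W(S,[-69.5,0,12+18],.005)[0]; to(T,.1917)
```

```text
t 19.22 tcp [ 0.4347 -0.2939  0.035 ] rot [ 3.1416e+00 -4.0000e-04  1.9050e-01] F [ 0.6 -1.3 -0.5] op 0.0398
tool mm [4.6 0.  0. ] roll -0.0012
```

Call:
step_arm --commands '[{"translation":[0.7,0,0],"roll":0},{"translation":[0.7,0,0],"roll":0},{"translation":[0.7,0,0],"roll":0},{"translation":[0,0,0],"roll":0},{"translation":[0,0,0],"roll":0}]' --grip_force 5

```text
time: 19.63
tool_pos: [0.4365, -0.2936, 0.0351]
tool_rot: [-3.142, -0.0, 0.19]
contact_force: [-0.4, 0.4, -0.4]
opening: 0.0402
grip_force: 5.0
```

Call:
step_arm --commands '[{"translation":[0.7,0,0],"roll":0},{"translation":[0.7,0,0],"roll":0},{"translation":[0,0,0],"roll":0},{"translation":[0,0,0],"roll":0}]'

```text
time: 19.97
tool_pos: [0.4373, -0.2931, 0.035]
tool_rot: [-3.141, 0.001, 0.19]
contact_force: [-4.5, -0.6, 0.9]
opening: 0.0399
grip_force: 5.0
```

Call:
step_arm --commands '[{"translation":[0.7,0,0],"roll":0},{"translation":[0.7,0,0],"roll":0},{"translation":[0,0,0],"roll":0},{"translation":[0,0,0],"roll":0}]'

```text
time: 20.3
tool_pos: [0.438, -0.2924, 0.0349]
tool_rot: [-3.139, 0.002, 0.191]
contact_force: [-6.9, 1.5, 3.3]
opening: 0.0402
grip_force: 5.0
```

Run:
```python
from h import *
to(W(S,[-69.5,0,12+18],.005)[0],.1917); s=observe(); print(s["torque"].round(3))
p=s["tool_pos"]-[S[0],S[1],0]; c,n=np.cos(S[2]),np.sin(S[2]); print("local",c*p[0]+n*p[1],-n*p[0]+c*p[1])
```

```text
t 20.3 tcp [ 0.438  -0.2924  0.0349] rot [-3.1394e+00  2.3000e-03  1.9070e-01] F [-6.9  1.5  3.3] op 0.0402
tool mm [ 1.1  0.9 -0.1] roll -0.001
[0.113 1.358 0.062]
local -0.07063585305919738 0.0009077640075756347
```

Call:
step_arm --commands '[{"translation":[-0.5,0.5,0],"roll":0.005},{"translation":[0,0,0],"roll":0},{"translation":[0,0,0],"roll":0},{"translation":[0,0,0],"roll":0}]'

```text
time: 20.63
tool_pos: [0.4381, -0.2929, 0.0348]
tool_rot: [-3.14, 0.001, 0.186]
contact_force: [-5.6, 1.7, 2.6]
opening: 0.0401
grip_force: 5.0
```

```bash
cat >> h.py <<'E'
def st():
    s=observe(); p=s["tool_pos"]-[S[0],S[1],0]; c,n=np.cos(S[2]),np.sin(S[2]); F=s["contact_force"]
    print("t",round(s["time"],2),"local",((c*p[0]+n*p[1])*1e3).round(2),((-n*p[0]+c*p[1])*1e3).round(2),p[2].round(4),"yaw",s["tool_rot"][2].round(4),"Floc",(c*F[0]+n*F[1]).round(2),(-n*F[0]+c*F[1]).round(2),F[2].round(2),"Mz",s["torque"][2].round(3),"op",round(s["opening"],4))
E
python3 -c "
from h import *
st()"
```

```text
t 20.63 local -70.65 0.39 0.0348 yaw 0.1855 Floc -5.14 2.69 2.58 Mz 0.109 op 0.0401
```

Call:
step_arm --commands '[{"translation":[-0.4,0,-0.3],"roll":0},{"translation":[0,0,0],"roll":0},{"translation":[0,0,0],"roll":0},{"translation":[0,0,0],"roll":0},{"translation":[0,0,0],"roll":0},{"translation":[0,0,0],"roll":0}]' --fingers 0.6

```text
time: 21.13
tool_pos: [0.4387, -0.2938, 0.0354]
tool_rot: [3.141, -0.0, 0.185]
contact_force: [-0.6, 0.7, 0.1]
opening: 0.055
grip_force: 0.0
```

Call:
step_arm --commands '[{"translation":[-10,0,0],"roll":0},{"translation":[-20,0,0],"roll":0},{"translation":[-10,0,0],"roll":0},{"translation":[0,0,0],"roll":0},{"translation":[0,0,0],"roll":0}]'

```text
time: 21.55
tool_pos: [0.3989, -0.3014, 0.0356]
tool_rot: [3.141, -0.0, 0.184]
contact_force: [0.7, 0.1, 0.3]
opening: 0.0553
grip_force: 0.0
```

Run:
```python
from h import *
st()
a=read_camera("side"); b=read_camera("top")
o=np.zeros((600,800,3),np.uint8)
c=cv2.resize(a[200:310,175:320],None,fx=5,fy=5,interpolation=2); o[:c.shape[0],:c.shape[1]]=c
cv2.imwrite("pics/n6.png",o[:,:,::-1]); cv2.imwrite("pics/q2top.png",b[:,:,::-1])
print("block top corners exp",proj("side",W(S,[[-50+1.5+33,20,40],[-50+1.5+33,-20,40],[-48.5-33,-20,40],[-48.5-33,20,40],[-48.5-33,-20,12],[-48.5+33,-20,12]],.005)).round(1).tolist())
```

```text
t 21.55 local -110.73 -0.56 0.0356 yaw 0.1837 Floc 0.71 -0.03 0.34 Mz -0.032 op 0.0553
block top corners exp [[237.9, 265.5], [244.2, 278.0], [204.5, 283.7], [199.7, 270.7], [204.8, 298.2], [243.9, 292.3]]
```

View pics/n6.png

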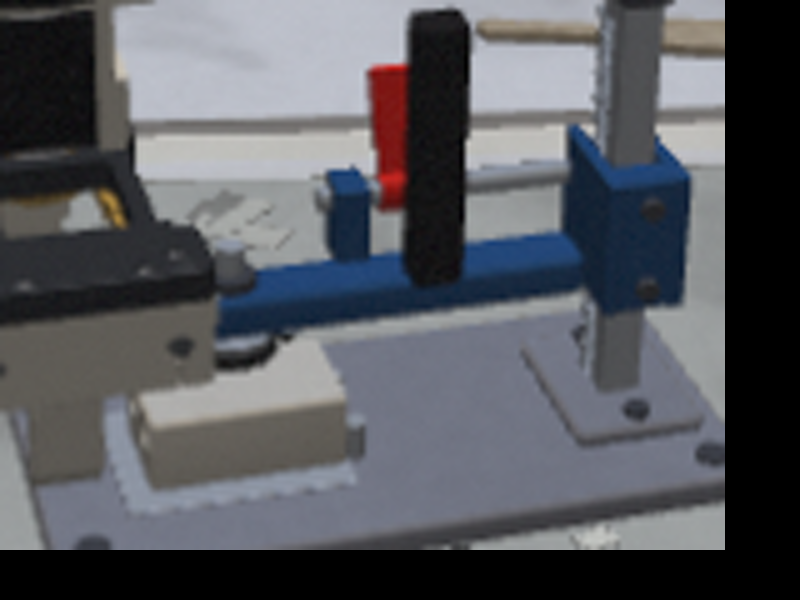

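The picture shows the block under the foot, its near back corner at about (244,280) as predicted and touching the visible pin. I'll give it a gentle squaring push with the fingers straddling the arm.

Call:
step_arm --commands '[{"translation":[0,-0.5,0],"roll":-0.003},{"translation":[0,0,0],"roll":0},{"translation":[0,0,0],"roll":0},{"translation":[0,0,0],"roll":0},{"translation":[0,0,0],"roll":0},{"translation":[0,0,0],"roll":0},{"translation":[0,0,0],"roll":0},{"translation":[6,0,0],"roll":0},{"translation":[8,0,0],"roll":0},{"translation":[2,0,0],"roll":0},{"translation":[0,0,0],"roll":0},{"translation":[0,0,0],"roll":0}]' --fingers 0.283

```text
time: 22.65
tool_pos: [0.415, -0.2974, 0.0353]
tool_rot: [-3.141, 0.0, 0.189]
contact_force: [-0.3, -0.9, 0.5]
opening: 0.026
grip_force: 0.0
```

Call:
step_arm --commands '[{"translation":[0.8,0,0],"roll":0},{"translation":[0.8,0,0],"roll":0},{"translation":[0,0,0],"roll":0},{"translation":[0,0,0],"roll":0}]'

```text
time: 22.98
tool_pos: [0.4163, -0.2973, 0.0354]
tool_rot: [-3.142, -0.0, 0.188]
contact_force: [0.1, 0.0, -0.3]
opening: 0.0257
grip_force: 0.0
```

Call:
step_arm --commands '[{"translation":[0.8,0,0],"roll":0},{"translation":[0,0,0],"roll":0},{"translation":[0,0,0],"roll":0}]'

```text
time: 23.23
tool_pos: [0.4169, -0.2971, 0.0354]
tool_rot: [-3.141, 0.0, 0.188]
contact_force: [-0.9, 0.2, 0.6]
opening: 0.0261
grip_force: 0.6
```

```bash
python3 -c "
from h import *
st()"
```

```text
t 23.23 local -92.18 0.31 0.0354 yaw 0.1883 Floc -0.83 0.41 0.61 Mz 0.038 op 0.0261
```

Call:
step_arm --commands '[{"translation":[0.6,0,0],"roll":0},{"translation":[0,0,0],"roll":0},{"translation":[0,0,0],"roll":0}]'

```text
time: 23.48
tool_pos: [0.4171, -0.2968, 0.0353]
tool_rot: [-3.141, 0.001, 0.189]
contact_force: [-5.0, -0.7, 2.5]
opening: 0.0259
grip_force: 2.5
```

Call:
step_arm --commands '[{"translation":[0.6,0,0],"roll":0},{"translation":[0,0,0],"roll":0},{"translation":[0,0,0],"roll":0}]'

```text
time: 23.73
tool_pos: [0.4172, -0.2968, 0.0353]
tool_rot: [-3.14, 0.002, 0.189]
contact_force: [-8.0, -1.8, 3.5]
opening: 0.0258
grip_force: 3.8
```

```bash
python3 -c "
from h import *
st()"
```

```text
t 23.73 local -91.86 0.55 0.0353 yaw 0.1886 Floc -8.19 -0.29 3.49 Mz 0.08 op 0.0258
```

Call:
step_arm --commands '[{"translation":[-3,0,0],"roll":0},{"translation":[-20,0,0],"roll":0},{"translation":[-20,0,0],"roll":0},{"translation":[0,0,-20],"roll":0},{"translation":[0,0,-40],"roll":0},{"translation":[0,0,-40],"roll":0},{"translation":[0,0,-40],"roll":0},{"translation":[0,0,-30],"roll":0},{"translation":[0,0,-10],"roll":0}]' --fingers 1

```text
time: 24.48
tool_pos: [0.3781, -0.3067, 0.2207]
tool_rot: [3.133, -0.006, 0.188]
contact_force: [1.1, -0.2, 0.2]
opening: 0.0813
grip_force: 0.0
```

Call:
step_arm --commands '[{"translation":[20,0,0],"roll":0},{"translation":[35,0,0],"roll":0},{"translation":[35,0,0],"roll":0},{"translation":[35,0,0],"roll":0},{"translation":[20,0,0],"roll":0},{"translation":[4,0,0],"roll":0},{"translation":[0,0,0],"roll":0},{"translation":[0,0,0],"roll":0},{"translation":[0,0,0],"roll":0}]'

```text
time: 25.23
tool_pos: [0.5214, -0.2775, 0.2155]
tool_rot: [-3.141, 0.0, 0.187]
contact_force: [0.4, 0.5, 0.9]
opening: 0.0915
grip_force: 0.0
```

Run:
```python
from h import *
st(); T=W(S,[14.5,0,0],0)[0]; T[2]=.116; to(T,.190)
```

```text
t 25.23 local 14.13 -0.35 0.2155 yaw 0.1874 Floc 0.48 0.42 0.87 Mz -0.009 op 0.0915
t 25.23 tcp [ 0.5214 -0.2775  0.2155] rot [-3.1415e+00  2.0000e-04  1.8740e-01] F [0.4 0.5 0.9] op 0.0915
tool mm [ 0.4 -0.4 99.5] roll -0.0026
```

Call:
step_arm --commands '[{"translation":[0.4,-8.3,20],"roll":-0.002},{"translation":[0,0,30],"roll":0},{"translation":[0,0,22],"roll":0},{"translation":[0,0,14],"roll":0},{"translation":[0,0,8],"roll":0},{"translation":[0,0,4],"roll":0},{"translation":[0,0,1.5],"roll":0},{"translation":[0,0,0],"roll":0},{"translation":[0,0,0],"roll":0}]'

```text
time: 25.98
tool_pos: [0.5217, -0.2693, 0.117]
tool_rot: [3.14, -0.001, 0.19]
contact_force: [0.7, -0.1, -0.2]
opening: 0.0919
grip_force: 0.0
```

```bash
python3 -c "
from h import *
st()"
```

```text
t 25.98 local 15.94 7.56 0.117 yaw 0.1901 Floc 0.67 -0.24 -0.24 Mz -0.004 op 0.0919
```

Now I close to 50 mm, so the bar finger touches first.

Call:
step_arm --commands '[{"translation":[-1,0,0],"roll":0},{"translation":[0,0,0],"roll":0},{"translation":[0,0,0],"roll":0},{"translation":[0,0,0],"roll":0},{"translation":[0,0,0],"roll":0},{"translation":[0,0,0],"roll":0},{"translation":[0,0,0],"roll":0},{"translation":[0,0,0],"roll":0}]' --fingers 0.545 --grip_force 28

```text
time: 26.65
tool_pos: [0.5207, -0.2705, 0.1162]
tool_rot: [3.139, -0.001, 0.19]
contact_force: [1.1, -7.3, -1.0]
opening: 0.0503
grip_force: 18.7
```

```bash
python3 -c "
from h import *
st();print(observe()['grip_force'])"
```

```text
t 26.65 local 14.72 6.64 0.1162 yaw 0.1899 Floc -0.33 -7.34 -1.04 Mz -0.103 op 0.0503
18.686476908624172
```

Call:
step_arm --commands '[{"translation":[0,1,0],"roll":0},{"translation":[0,0.5,0],"roll":0},{"translation":[0,0,0],"roll":0},{"translation":[0,0,0],"roll":0}]' --fingers 0.5

```text
time: 26.98
tool_pos: [0.5211, -0.2727, 0.1157]
tool_rot: [3.138, -0.001, 0.19]
contact_force: [2.1, -9.3, -4.3]
opening: 0.0458
grip_force: 14.5
```

```bash
python3 -c "
from h import *
st();print(observe()['grip_force'])"
```

```text
t 26.98 local 14.73 4.37 0.1157 yaw 0.1896 Floc 0.29 -9.48 -4.34 Mz 0.028 op 0.0458
14.491306152194738
```

Call:
step_arm --commands '[{"translation":[0,1,0],"roll":0},{"translation":[0,1,0],"roll":0},{"translation":[0,0.5,0],"roll":0},{"translation":[0,0,0],"roll":0}]' --fingers 0.3

```text
time: 27.32
tool_pos: [0.5219, -0.2764, 0.1159]
tool_rot: [3.136, -0.002, 0.189]
contact_force: [3.6, -14.4, -4.1]
opening: 0.0383
grip_force: 28.1
```

```bash
python3 -c "
from h import *
st();print(observe()['grip_force'])"
```

```text
t 27.32 local 14.76 0.58 0.1159 yaw 0.189 Floc 0.85 -14.78 -4.1 Mz -0.037 op 0.0383
28.09125244617462
```

Call:
step_arm --commands '[{"translation":[0,1.5,0],"roll":0},{"translation":[0,1.5,0],"roll":0},{"translation":[0,0.7,0],"roll":0},{"translation":[0,0,0],"roll":0},{"translation":[0,0,1],"roll":0},{"translation":[0,0,1],"roll":0},{"translation":[0,0,1],"roll":0},{"translation":[0,0,1],"roll":0},{"translation":[0,0,0],"roll":0},{"translation":[0,0,0],"roll":0}]'

```text
time: 28.15
tool_pos: [0.5218, -0.2765, 0.1116]
tool_rot: [-3.141, -0.0, 0.19]
contact_force: [3.2, -1.8, -6.7]
opening: 0.0377
grip_force: 28.0
```

```bash
python3 -c "
from h import *
st();print(observe()['grip_force'])"
```

```text
t 28.15 local 14.67 0.48 0.1116 yaw 0.1904 Floc 2.82 -2.37 -6.75 Mz -0.154 op 0.0377
27.950629591941833
```

Call:
step_arm --commands '[{"translation":[0,0,1],"roll":0},{"translation":[0,0,1],"roll":0},{"translation":[0,0,1],"roll":0},{"translation":[0,0,1],"roll":0},{"translation":[0,0,1],"roll":0},{"translation":[0,0,1],"roll":0},{"translation":[0,0,0],"roll":0},{"translation":[0,0,0],"roll":0}]'

```text
time: 28.82
tool_pos: [0.5218, -0.2765, 0.1056]
tool_rot: [-3.141, -0.0, 0.19]
contact_force: [3.2, -1.9, -7.2]
opening: 0.0384
grip_force: 27.9
```

Call:
step_arm --commands '[{"translation":[0,0,0.5],"roll":0},{"translation":[0,0,0.5],"roll":0},{"translation":[0,0,0],"roll":0},{"translation":[0,0,0],"roll":0}]'

```text
time: 29.15
tool_pos: [0.5218, -0.2766, 0.1049]
tool_rot: [-3.141, -0.0, 0.19]
contact_force: [4.0, -1.3, -4.8]
opening: 0.038
grip_force: 28.0
```

Call:
step_arm --commands '[{"translation":[0,0,0.5],"roll":0},{"translation":[0,0,0.3],"roll":0},{"translation":[0,0,0],"roll":0},{"translation":[0,0,0],"roll":0}]'

```text
time: 29.48
tool_pos: [0.5218, -0.2765, 0.1046]
tool_rot: [3.141, -0.0, 0.19]
contact_force: [0.4, 0.7, 2.3]
opening: 0.038
grip_force: 28.0
```

Call:
step_arm --commands '[{"translation":[0,0,0.4],"roll":0},{"translation":[0,0,0.3],"roll":0},{"translation":[0,0,0],"roll":0}]'

```text
time: 29.73
tool_pos: [0.5219, -0.2766, 0.1044]
tool_rot: [3.141, -0.001, 0.19]
contact_force: [-0.5, 1.6, 6.3]
opening: 0.0379
grip_force: 28.0
```

Call:
step_arm --commands '[{"translation":[0,0,0.5],"roll":0},{"translation":[0,0,0],"roll":0},{"translation":[0,0,0],"roll":0}]'

```text
time: 29.98
tool_pos: [0.5219, -0.2766, 0.1042]
tool_rot: [3.141, -0.001, 0.19]
contact_force: [-2.2, 2.1, 9.1]
opening: 0.0381
grip_force: 28.0
```

Call:
step_arm --commands '[{"translation":[0,0,0.15],"roll":0},{"translation":[0,0,0],"roll":0},{"translation":[0,0,0],"roll":0},{"translation":[0,0,0],"roll":0},{"translation":[0,0,0],"roll":0},{"translation":[0,0,0],"roll":0},{"translation":[0,0,0],"roll":0},{"translation":[0,0,0],"roll":0}]'

```text
time: 30.65
tool_pos: [0.5219, -0.2766, 0.1042]
tool_rot: [3.141, -0.001, 0.19]
contact_force: [-2.4, 2.7, 9.9]
opening: 0.0383
grip_force: 28.0
```

Call:
step_arm --commands '[{"translation":[0,0,-0.5],"roll":0},{"translation":[0,0,-0.4],"roll":0},{"translation":[0,0,0],"roll":0},{"translation":[0,0,0],"roll":0}]'

```text
time: 30.98
tool_pos: [0.5218, -0.2766, 0.1044]
tool_rot: [3.141, -0.0, 0.19]
contact_force: [-0.5, 1.5, 6.4]
opening: 0.0381
grip_force: 28.0
```

Call:
step_arm --commands '[{"translation":[0,0,-0.5],"roll":0},{"translation":[0,0,-0.4],"roll":0},{"translation":[0,0,0],"roll":0},{"translation":[0,0,0],"roll":0}]'

```text
time: 31.32
tool_pos: [0.5218, -0.2766, 0.1046]
tool_rot: [-3.142, -0.0, 0.19]
contact_force: [0.4, 1.2, 3.7]
opening: 0.0383
grip_force: 28.0
```

Call:
step_arm --commands '[{"translation":[0,0,0],"roll":0},{"translation":[0,0,0],"roll":0},{"translation":[0,0,0],"roll":0},{"translation":[0,0,0],"roll":0},{"translation":[0,0,0],"roll":0},{"translation":[0,0,0],"roll":0},{"translation":[0,-7,0],"roll":0},{"translation":[0,0,0],"roll":0},{"translation":[0,0,0],"roll":0}]' --fingers 1

```text
time: 32.07
tool_pos: [0.5204, -0.2695, 0.1047]
tool_rot: [3.141, -0.0, 0.191]
contact_force: [0.3, 0.6, 0.1]
opening: 0.0903
grip_force: 0.0
```

Call:
step_arm --commands '[{"translation":[0,0,-10],"roll":0},{"translation":[0,0,-20],"roll":0},{"translation":[0,0,-35],"roll":0},{"translation":[0,0,-40],"roll":0},{"translation":[0,0,-25],"roll":0},{"translation":[-20,-30,0],"roll":0},{"translation":[-20,-40,0],"roll":0},{"translation":[-20,-40,0],"roll":0},{"translation":[-20,-40,0],"roll":0},{"translation":[-10,-20,0],"roll":0},{"translation":[0,0,0],"roll":0},{"translation":[0,0,0],"roll":0}]'

```text
time: 33.07
tool_pos: [0.4056, -0.1268, 0.2359]
tool_rot: [3.14, -0.002, 0.192]
contact_force: [0.7, -0.8, 0.7]
opening: 0.0919
grip_force: 0.0
```

Run:
```python
from h import *
st()
a=read_camera("side")
for n in ("bore_block","press_head","press_foot"): print(n,[(np.round(d["at"],4).tolist(),round(d["confidence"],2)) for d in search_frame("side",n)])
# compare with earlier frame, shift of head
q=cv2.imread("pics/side0.png")[:,:,::-1]
tm=q[222:245,257:267]
r=cv2.matchTemplate(a[170:300,240:290].copy(),np.ascontiguousarray(q[216:240,252:272]),cv2.TM_CCOEFF_NORMED); m=cv2.minMaxLoc(r); print("bar top shift px",m[3][0]+240-252,m[3][1]+170-216,m[1])
for h in (8,28,32): print(h,proj("side",W(S,[14.5,-11,130+h],.005)))
```

```text
t 33.07 local -70.92 169.64 0.2359 yaw 0.1916 Floc 0.51 -0.95 0.66 Mz 0.017 op 0.0919
bore_block [([0.3968, 0.1694, 0.0186], 0.81), ([0.4585, -0.3062, 0.0375], 0.64), ([0.5028, 0.1474, 0.0227], 0.58)]
press_head [([0.5239, -0.2898, 0.0756], 0.93)]
press_foot [([0.4629, -0.2979, 0.0541], 0.62)]
bar top shift px 0 -12 0.9263176918029785
8 [[261.68611611 219.85836961]]
28 [[262.03838963 208.43207704]]
32 [[262.10964211 206.11870979]]
```

```bash
python3 -c "
from cell import hand_in
print(hand_in())"
```

```text
the job is handed in; nothing more can be done
None
```

The block is seated against the stop pins and the head, pressed to about 10 N for just over half a second and then let go, rests on it at about 28 mm; the job was handed in at about 33 s, with no verdict returned.

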